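# Spring-punch the front panel

### The job

On this electronics bench, gently stand the spring punch (white round foot, black barrel, steel cap with a red band under it) upright on the pale silvery aluminium panel, with its point inside the red ring. Then press its cap straight down until the spring trips and the cap snaps all the way down, and leave the punch standing there. Do not let it go off anywhere else.

Things in the scene. Friction and masses are not known exactly. Their poses are not given: they have to be found in the camera images.
- punch: Spring punch, loose, upright, 0.35 kg, round about its z (up). Heights above its underside: white foot disc, 64 mm across, 0 to 8 mm; thin steel legs and point to 34; black barrel, 34 mm across, 34 to 72 (grip it about 58 up, from above); red stem 24 mm across; steel cap, 34 mm across, 84 to 92. Origin: centre of the underside, below the point. The pale wooden stamp nearby is not it.
- punch_cap (a joint): How far the cap is pressed down, in m: 0 = cocked (12 mm of red shows under it), 0.012 = tripped, cap on the barrel, no red. The spring resists with about 4 N at first, up to about 10 N at 3 to 4 mm; at about 7 mm it goes over centre and the cap snaps the rest of the way by itself and stays down. Pressed less, it comes back up.
- mark (a point): Centre of the red ring on the upper face of the pale silvery aluminium panel, 6 mm above the bench; z up. The ring is 30 mm across inside, 42 mm outside, with a black dot at its centre, off the middle of the panel (120 x 140 x 6 mm, level, fixed to the bench). The other panel, yellow with a blue ring and a black hole, is already done.
Things that resemble listed ones, but are neither listed nor needed, are in the scene too. What is shaped like the punch but blue or green is not meant.

How it is judged:
By the outcome, as a careful person would: the job done as asked, in the order asked, and still so for the second after the job is handed in, with the robot touching nothing.
It also fails if it takes over 48 s, if anything falls off the work surface, if the arm or the gripper's body presses on something with over 40 N, if the wrist force passes 120 N, or if a joint passes its speed limit or range.

### The arm

A 6-joint arm with a two-finger parallel gripper is mounted at the origin on the work surface. World frame = base frame: x ahead of the robot, y to its left, z up, the work surface at z = 0. Lengths are in m, angles in degrees, forces in N, time in s.
With the tool pointing down it reaches from about 0.25 to 0.725 m from the base axis. Payload 9.7 kg.
Tool frame: the origin (TCP) lies at the very end of the fingers, on their centre line; the grasp point (between the pads) lies 19 mm behind it; z points along the fingers, y is the line along which they close (so a half turn about z gives the same grasp; the last joint's range is limited). The gripper opens to 85 mm and grips with 20 to 120 N. Pads are 22 mm wide; open, the fingers measure 114 mm over their backs; the gripper's body (76 mm by 85 mm) begins 54 mm behind the grasp point. The pads swing forward as they close: fully open they stand 13 mm farther back than shut.
Start: joints at [68.297, 4.979, 10.078, 95.1, 0, 90], TCP at [0.203, 0.511, 0.231] pointing down, gripper open.
Joint ranges: [-179.16, 179.16], [-48.56, 103.87], [-65.8, 70.77], [-126.05, 130.52], [-82.76, 87.17], [-180, 180]. Speed limits (degrees/s): [127.2, 127.2, 147.25, 180, 180, 180].

### API

Orientations are given as [roll, pitch, yaw] about the fixed x, y, z axes, in that order (R = Rz(yaw) Ry(pitch) Rx(roll)).
In Python, from workcell import telemetry, optics, workorder gives the robot as it stands.
- The arm moves only by the shell command python3 -m handwheel 'ROWS' [FORCE]. ROWS is JSON, a list of rows, each an object of numbers: "tx", "ty", "tz": the shift along the tool's x, y, z in m; "ax", "ay", "az": the turn, a rotation vector about the tool's x, y, z in degrees; "jaw": the gripper command: -1 is shut, 1 is fully open, values between are in proportion. A call has exactly 10 rows; each row shifts and turns the commanded pose from where the row before left it, along the tool's axes as they then stand; what a row does not reach is not made up. A row lasts 1/8 s, in which the tool goes at most 62.5 mm and 10.7 degrees, less where a joint would pass 70% of its speed; a pose out of reach is approached as far as the arm can. A call is refused whole if a number of a shift passes 0.0625 or a number of a turn 10.7, either way. A call with a gripper value outside its range is refused whole. The fingers move at their own pace and stop on an object; FORCE is the grip in N (left out, the last holds). Time passes only in rows, so rows that do not move let the fingers close, or fill a call up. It gives the time, the measured TCP pose, the force, the opening and the grip force at its end, in the units of the state.
- telemetry.get_obs(): the state, without advancing time (a new reading comes with each control period).
- optics.camera(name): name is "scene" or "top" or "wrist"; returns a dict with "color" (400x640x3 uint8, red, green, blue), "K" (3x3 intrinsics, pixels), "extrinsics" (4x4, takes a point from camera to world coordinates); the wrist camera has in their place "mount" (4x4, takes a point from camera to tool coordinates, whose origin is the TCP and whose axes are the flange's). Camera axes: x right, y down, z forward; pixel columns grow to the right and rows downward; lengths in m; the calibration is good to about 2 mm. The wrist camera is an equidistant fisheye: a pixel r from the principal point sees the ray r / f radians off the axis. A picture is of the moment at which its call begins: read the wrist's pose just before it. There is no depth.
- workorder.job_done(): hands the job in; it is judged then, once.
The state is a dict: "time": time; "q": joint angles; "qd": joint speeds; "joint_efforts": joint torques, N m; "ee_pos": TCP position; "tcp_rot": TCP orientation; "wrist_force": force on the tool from outside, world axes, zero at the start; "torque": the same for the moment, N m; "opening": finger opening in m; "grasp_force": force on a finger pad.
Only numpy, scipy, OpenCV 4.12 (cv2) and the standard library are available. Lean on these libraries where they do the work, as an engineer would, in place of code of your own. Each camera call takes 0.05 s, during which the arm holds its last target. There are 200 camera calls.

## Working session

There is one attempt and no reset: what is moved stays moved. The work goes in short steps, Python scripts to look and compute and a shell command to move; the robot and the scene stay as the last step left them, time stands still between calls to the robot, and variables do not carry over. Pictures are saved under pics/ and viewed, at most 10 in all, crops included, and the job is handed in when it is done.

```bash
mkdir -p pics
python3 - <<'E'
from workcell import telemetry, optics
import cv2,numpy as np
o=telemetry.get_obs();print(o['time'],o['ee_pos'],o['tcp_rot'],o['wrist_force'],o['opening'])
for n in("scene","top"):
    c=optics.camera(n);cv2.imwrite(f"pics/{n}0.png",c["color"][:,:,::-1]);np.savez(f"{n}.npz",**c)
    print(n,c["K"].round(1).tolist(),c["extrinsics"].round(3).tolist())
c=optics.camera("wrist");print(c["K"].tolist(),c["mount"].round(4).tolist())
E
```

```text
0.0 [0.20333527 0.51079936 0.23057968] [-1.79924997e+02  1.78650958e-03  1.58293995e+02] [-0.387681    0.22558794  0.09525962] 0.08523416954601969
scene [[458.8, 0.0, 313.9], [0.0, 458.8, 211.9], [0.0, 0.0, 1.0]] [[0.472, 0.736, -0.484, 1.019], [0.881, -0.4, 0.252, -0.262], [-0.008, -0.546, -0.838, 0.941], [0.0, 0.0, 0.0, 1.0]]
top [[477.5, 0.0, 318.7], [0.0, 477.5, 198.2], [0.0, 0.0, 1.0]] [[-0.016, -0.99, 0.142, 0.405], [-0.999, 0.011, -0.03, 0.026], [0.028, -0.142, -0.989, 1.151], [0.0, 0.0, 0.0, 1.0]]
[[309.70691628693146, 0.0, 323.43667827503066], [0.0, 309.70691628693146, 198.39099210292864], [0.0, 0.0, 1.0]] [[-0.0004, -0.9643, -0.2647, 0.0663], [1.0, -0.0003, -0.0003, 0.001], [0.0002, -0.2647, 0.9643, -0.1414], [0.0, 0.0, 0.0, 1.0]]
```

View pics/top0.png

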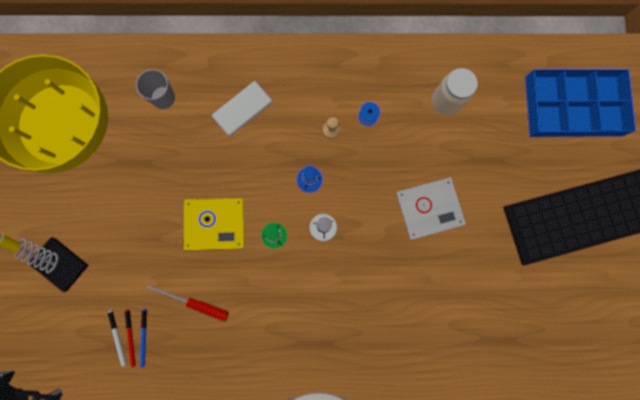

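View pics/scene0.png

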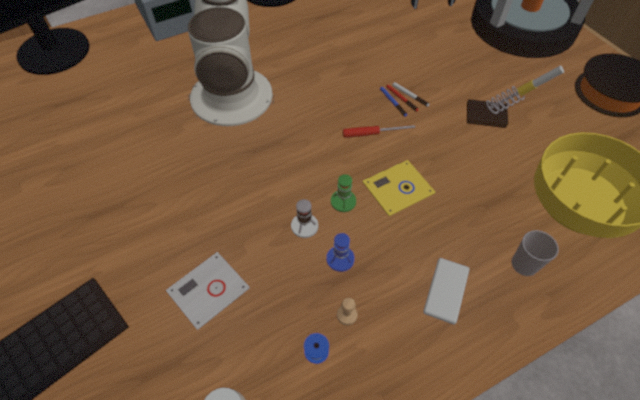

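The top view shows the punch's white foot at about (323,227). The green decoy is at (274,236), a blue one at (310,180), and the red ring at (424,205) on the silvery panel. I'll measure these now.

```bash
cat > h.py <<'E'
import numpy as np,cv2
def ray(c,uv,z):
    K,E=c["K"],c["extrinsics"]; d=E[:3,:3]@np.linalg.inv(K)@np.array([*uv,1.]); o=E[:3,3]
    return o+d*(z-o[2])/d[2]
def proj(c,p):
    E=c["extrinsics"]; q=c["K"]@(E[:3,:3].T@(np.array(p)-E[:3,3])); return q[:2]/q[2]
def blob(m,uv,rad):
    k=np.zeros_like(m);cv2.circle(k,tuple(uv),rad,255,-1);m=m&k
    cs=cv2.findContours(m,cv2.RETR_EXTERNAL,cv2.CHAIN_APPROX_NONE)[0]
    a=max(cs,key=cv2.contourArea); return cv2.minEnclosingCircle(a)[0],cv2.fitEllipse(cv2.convexHull(a)),cv2.contourArea(a)
E
python3 - <<'E'
from h import *
for n,pw,pr,others in(("top",(323,227),(424,205),dict(green=(274,236),blue=(310,180))),("scene",(304,224),(216,288),{})):
    c=np.load(n+".npz");im=c["color"];hsv=cv2.cvtColor(im,cv2.COLOR_RGB2HSV)
    white=cv2.inRange(hsv,(0,0,120),(179,60,255)); red=cv2.inRange(hsv,(0,110,90),(6,255,255))|cv2.inRange(hsv,(172,110,90),(179,255,255))
    b=blob(white,pw,22);print(n,"foot",b,ray(c,b[1][0],.008))
    b=blob(red,pr,16);print(n,"ring",b,ray(c,b[1][0],.006))
    for k,v in others.items(): print(k,ray(c,v,.008))
E
```

```text
top foot ((322.7378845214844, 226.8832550048828), ((322.7303466796875, 226.92796325683594), (26.992544174194336, 27.353038787841797), 124.01850128173828), 549.5) [ 0.49891769 -0.01734323  0.008     ]
top ring ((423.5833435058594, 204.6666717529297), ((423.3953857421875, 204.71392822265625), (15.28783130645752, 16.08880615234375), 143.4224853515625), 181.5) [ 0.54999376 -0.26349608  0.006     ]
green [0.47877704 0.09935918 0.008     ]
blue [0.61360882 0.01171527 0.008     ]
scene foot ((304.30767822265625, 225.0), ((304.3796081542969, 224.9720458984375), (24.02992057800293, 27.770448684692383), 91.58068084716797), 317.0) [ 0.50183228 -0.01913493  0.008     ]
scene ring ((216.0, 287.5), ((216.01889038085938, 287.5699768066406), (15.40958023071289, 18.33347511291504), 68.4104995727539), 202.5) [ 0.55117403 -0.2643081   0.006     ]
```

Both cameras agree: the punch is at about (0.500, -0.018) and the ring at about (0.5505, -0.264). I'll approach now.

```bash
python3 -m handwheel '[{"tx":-0.042,"ty":-0.034},{"tx":-0.042,"ty":-0.034},{"tx":-0.042,"ty":-0.034},{"tx":-0.042,"ty":-0.034},{"tx":-0.042,"ty":-0.034},{"tx":-0.042,"ty":-0.034},{"tx":-0.042,"ty":-0.034},{"tx":-0.042,"ty":-0.034},{"tx":-0.042,"ty":-0.034},{"tx":0,"jaw":1}]'
cat > look.py <<'E'
from workcell import telemetry, optics
from h import *
from scipy.spatial.transform import Rotation as R
import sys
o=telemetry.get_obs();c=dict(optics.camera("wrist"))
T=np.eye(4);T[:3,:3]=R.from_euler('xyz',o['tcp_rot'],degrees=True).as_matrix();T[:3,3]=o['ee_pos']
E=T@c["mount"];K=c["K"]
def wray(uv,z):
    d=(np.array(uv)-K[:2,2])/K[0,0];r=np.linalg.norm(d)+1e-9
    v=E[:3,:3]@np.array([*(d/r*np.sin(r)),np.cos(r)]);return E[:3,3]+v*(z-E[2,3])/v[2]
def wproj(p):
    v=E[:3,:3].T@(np.array(p)-E[:3,3]);r=np.arctan2(np.hypot(*v[:2]),v[2]);return K[:2,2]+K[0,0]*r*v[:2]/(np.hypot(*v[:2])+1e-9)
def totool(p): return T[:3,:3].T@(np.array(p)-T[:3,3])
print("t",o['time'],"q",np.round(o['q'],1),"pos",o['ee_pos'].round(4) if hasattr(o['ee_pos'],'round') else o['ee_pos'],"rot",np.round(o['tcp_rot'],2),"F",np.round(o['wrist_force'],2),"open",o['opening'])
cv2.imwrite(f"pics/{sys.argv[1]}.png",c["color"][:,:,::-1])
hsv=cv2.cvtColor(c["color"],cv2.COLOR_RGB2HSV)
E
python3 - w1 <<'E'
from look import *
print(wproj([.5,-.018,.008]),wproj([.5,-.018,.092]))
E
```

```text
t 0.15 q [68.3  5.  10.  95.1  0.  90. ] pos [0.2033 0.5108 0.2307] rot [-179.94   -0.    158.29] F [ 0.91  0.11 -0.18] open 0.08545973700662149
[145.44065449 394.93521143] [130.10933575 423.05011523]$[0]: bad value
```

View pics/w1.png

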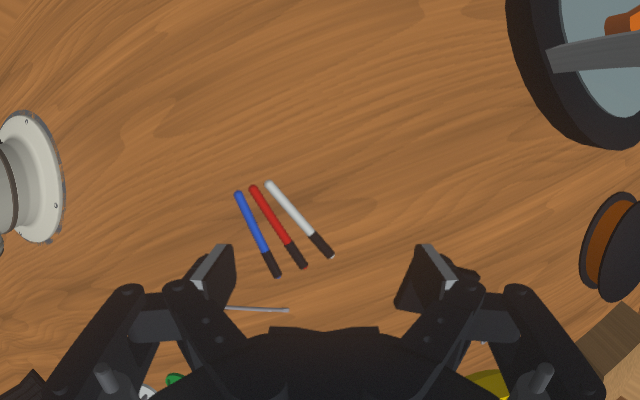

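The move was refused because the row format was wrong, so this view only shows the pens below the start pose. I'll give every key in each row.

```bash
python3 -m handwheel '[{"tx":-0.042,"ty":-0.034,"tz":0,"ax":0,"ay":0,"az":0,"jaw":1},{"tx":-0.042,"ty":-0.034,"tz":0,"ax":0,"ay":0,"az":0,"jaw":1},{"tx":-0.042,"ty":-0.034,"tz":0,"ax":0,"ay":0,"az":0,"jaw":1},{"tx":-0.042,"ty":-0.034,"tz":0,"ax":0,"ay":0,"az":0,"jaw":1},{"tx":-0.042,"ty":-0.034,"tz":0,"ax":0,"ay":0,"az":0,"jaw":1},{"tx":-0.042,"ty":-0.034,"tz":0,"ax":0,"ay":0,"az":0,"jaw":1},{"tx":-0.042,"ty":-0.034,"tz":0,"ax":0,"ay":0,"az":0,"jaw":1},{"tx":-0.042,"ty":-0.034,"tz":0,"ax":0,"ay":0,"az":0,"jaw":1},{"tx":-0.042,"ty":-0.034,"tz":0,"ax":0,"ay":0,"az":0,"jaw":1},{"tx":0,"ty":0,"tz":0,"ax":0,"ay":0,"az":0,"jaw":1}]'
python3 - w2 <<'E'
from look import *
print(wproj([.5,-.018,.008]),wproj([.5,-.018,.092]),totool([.5,-.018,.039]))
E
```

```text
time: 1.45
ee_pos: [0.4424, 0.0841, 0.2309]
tcp_rot: [-180.0, -0.0, 158.0]
wrist_force: [-0.3, 0.9, -0.9]
opening: 0.085
grasp_force: 0.0
t 1.45 q [10.8 -8.6 -3.2 95.4 -0.  32.8] pos [0.4424 0.0841 0.2309] rot [-1.7996e+02 -2.0000e-02  1.5801e+02] F [-0.3   0.9  -0.87] open 0.0850340884779763
[266.27123982 241.66818962] [252.75846051 273.06852804] [-0.09166005 -0.07300788  0.19188807]
```

View pics/w2.png

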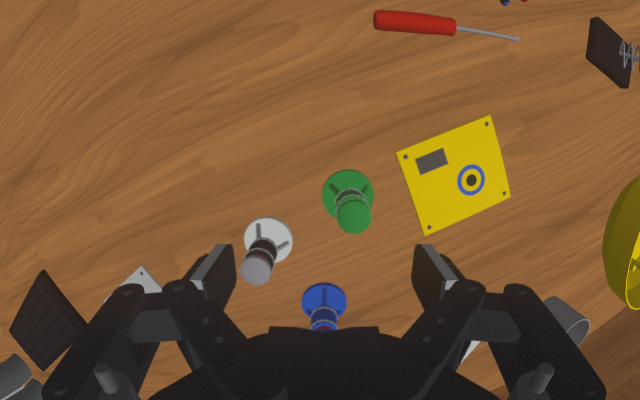

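The wrist view shows the white punch's foot at (267,240) and its cap at (256,272). Both are within about 3 px of the prediction. I'll refine from these pixels.

```bash
python3 - w2b <<'E'
from look import *
w=cv2.inRange(hsv,(0,0,140),(179,60,255))
for uv,r,z in(((267,238),26,.008),((256,272),15,.092)):
    try:
        m=w if z<.05 else cv2.inRange(hsv,(0,0,90),(179,70,255))
        b=blob(m,uv,r);p=wray(b[1][0],z);print(b,p,totool([p[0],p[1],.039]))
    except Exception as e:print(e)
E
python3 -m handwheel '[{"tx":-0.0115,"ty":-0.009,"tz":0.0085,"ax":0,"ay":0,"az":0,"jaw":1},{"tx":-0.0115,"ty":-0.009,"tz":0.0085,"ax":0,"ay":0,"az":0,"jaw":1},{"tx":-0.0115,"ty":-0.009,"tz":0.0085,"ax":0,"ay":0,"az":0,"jaw":1},{"tx":-0.0115,"ty":-0.009,"tz":0.0085,"ax":0,"ay":0,"az":0,"jaw":1},{"tx":-0.0115,"ty":-0.009,"tz":0.0085,"ax":0,"ay":0,"az":0,"jaw":1},{"tx":-0.0115,"ty":-0.009,"tz":0.0085,"ax":0,"ay":0,"az":0,"jaw":1},{"tx":-0.0115,"ty":-0.009,"tz":0.0085,"ax":0,"ay":0,"az":0,"jaw":1},{"tx":-0.0115,"ty":-0.01,"tz":0.0085,"ax":0,"ay":0,"az":0,"jaw":1},{"tx":0,"ty":0,"tz":0.007,"ax":0,"ay":0,"az":0,"jaw":1},{"tx":0,"ty":0,"tz":0,"ax":0,"ay":0,"az":0,"jaw":1}]'
python3 - w3 <<'E'
from look import *
E
```

```text
t 1.5 q [11.  -8.6 -3.2 95.5  0.  32.9] pos [0.4418 0.0855 0.231 ] rot [-1.7998e+02 -4.0000e-02  1.5809e+02] F [-0.55  0.13 -0.39] open 0.0857389176118128
((266.8026428222656, 240.9342041015625), ((266.82171630859375, 241.01361083984375), (44.01939392089844, 48.93402862548828), 110.81243896484375), 921.5) [ 0.49884548 -0.01533136  0.008     ] [-0.09073511 -0.07221998  0.1919415 ]
((255.3959503173828, 271.8294677734375), ((255.3076171875, 271.7124938964844), (28.293764114379883, 28.863483428955078), 72.00222778320312), 592.0) [ 0.49891153 -0.0130977   0.092     ] [-0.08996299 -0.07012297  0.19194136]
time: 2.8
ee_pos: [0.4995, -0.0148, 0.1556]
tcp_rot: [-180.0, -0.1, 158.3]
wrist_force: [0.2, -0.4, 0.6]
opening: 0.0854
grasp_force: 0.0
t 2.8 q [-1.7 -2.7 -6.1 86.7  0.  20. ] pos [ 0.4995 -0.0148  0.1556] rot [-1.7999e+02 -7.0000e-02  1.5829e+02] F [ 0.18 -0.35  0.6 ] open 0.08536463061308543
```

View pics/w3.png

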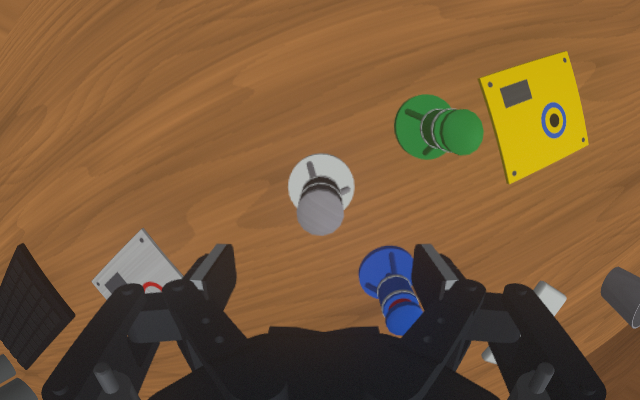

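The punch is centred between the fingers at (320,200), and the blue punch at (390,290) clears the right finger on its far side. I'll check the offset once more and go down.

```bash
python3 - w3b <<'E'
from look import *
b=blob(cv2.inRange(hsv,(0,0,90),(179,70,255)),(320,214),24)
m=cv2.inRange(hsv,(0,0,140),(179,60,255));m[206:]=0
f=blob(m,(321,187),36)
p=wray(b[1][0],.092);print(b[1],totool(p));p=wray(f[1][0],.008);print(f[1],totool(p))
E
python3 -m handwheel '[{"tx":0,"ty":0,"tz":0.015,"ax":0,"ay":0,"az":0,"jaw":1},{"tx":0,"ty":0,"tz":0.015,"ax":0,"ay":0,"az":0,"jaw":1},{"tx":0,"ty":0,"tz":0.015,"ax":0,"ay":0,"az":0,"jaw":1},{"tx":0,"ty":0,"tz":0.015,"ax":0,"ay":0,"az":0,"jaw":1},{"tx":0,"ty":0,"tz":0.015,"ax":0,"ay":0,"az":0,"jaw":1},{"tx":0,"ty":0,"tz":0.015,"ax":0,"ay":0,"az":0,"jaw":1},{"tx":0,"ty":0,"tz":0.015,"ax":0,"ay":0,"az":0,"jaw":1},{"tx":0,"ty":0,"tz":0.01,"ax":0,"ay":0,"az":0,"jaw":1},{"tx":0,"ty":0,"tz":0.0015,"ax":0,"ay":0,"az":0,"jaw":1},{"tx":0,"ty":0,"tz":0,"ax":0,"ay":0,"az":0,"jaw":1}]' 30
```

```text
t 2.85 q [-1.7 -2.7 -6.1 86.7  0.  20. ] pos [ 0.4997 -0.0147  0.1562] rot [ 1.800e+02 -3.000e-02  1.583e+02] F [ 0.34  0.03 -0.16] open 0.0850255862208392
((319.8013610839844, 212.3738250732422), (44.180206298828125, 46.95427322387695), 82.93721008300781) [-0.00023876 -0.00156807  0.06417211]
((320.46453857421875, 185.40731811523438), (64.32379150390625, 66.07791900634766), 87.21490478515625) [-0.00027209 -0.00190373  0.1481721 ]
time: 4.15
ee_pos: [0.5001, -0.0149, 0.0401]
tcp_rot: [180.0, 0.0, 158.3]
wrist_force: [-0.1, -0.0, 0.3]
opening: 0.0855
grasp_force: 0.0
```

```bash
python3 -m handwheel '[{"tx":0,"ty":-0.0017,"tz":0.001,"ax":0,"ay":0,"az":0,"jaw":0.5},{"tx":0,"ty":0,"tz":0,"ax":0,"ay":0,"az":0,"jaw":0.2},{"tx":0,"ty":0,"tz":0,"ax":0,"ay":0,"az":0,"jaw":0},{"tx":0,"ty":0,"tz":0,"ax":0,"ay":0,"az":0,"jaw":-0.1},{"tx":0,"ty":0,"tz":0,"ax":0,"ay":0,"az":0,"jaw":-0.15},{"tx":0,"ty":0,"tz":0,"ax":0,"ay":0,"az":0,"jaw":-0.2},{"tx":0,"ty":0,"tz":0,"ax":0,"ay":0,"az":0,"jaw":-0.3},{"tx":0,"ty":0,"tz":0,"ax":0,"ay":0,"az":0,"jaw":-1},{"tx":0,"ty":0,"tz":0,"ax":0,"ay":0,"az":0,"jaw":-1},{"tx":0,"ty":0,"tz":0,"ax":0,"ay":0,"az":0,"jaw":-1}]' 35
```

```text
time: 5.4
ee_pos: [0.4992, -0.0168, 0.0389]
tcp_rot: [-180.0, 0.0, 158.3]
wrist_force: [-2.6, -4.9, 4.4]
opening: 0.0332
grasp_force: 34.9
```

```bash
python3 -m handwheel '[{"tx":0,"ty":0,"tz":-0.004,"ax":0,"ay":0,"az":0,"jaw":-1},{"tx":0,"ty":0,"tz":-0.01,"ax":0,"ay":0,"az":0,"jaw":-1},{"tx":0,"ty":0,"tz":-0.012,"ax":0,"ay":0,"az":0,"jaw":-1},{"tx":0,"ty":0,"tz":-0.012,"ax":0,"ay":0,"az":0,"jaw":-1},{"tx":0,"ty":0,"tz":-0.012,"ax":0,"ay":0,"az":0,"jaw":-1},{"tx":-0.004,"ty":-0.006,"tz":0,"ax":0,"ay":0,"az":0,"jaw":-1},{"tx":-0.01,"ty":-0.015,"tz":0,"ax":0,"ay":0,"az":0,"jaw":-1},{"tx":-0.01,"ty":-0.015,"tz":0,"ax":0,"ay":0,"az":0,"jaw":-1},{"tx":-0.01,"ty":-0.015,"tz":0,"ax":0,"ay":0,"az":0,"jaw":-1},{"tx":-0.01,"ty":-0.015,"tz":0,"ax":0,"ay":0,"az":0,"jaw":-1}]'
python3 - w4 <<'E'
from look import *
print(totool([.5505,-.264,.006]))
E
```

```text
time: 6.65
ee_pos: [0.5159, -0.0957, 0.0885]
tcp_rot: [-180.0, -0.0, 158.3]
wrist_force: [0.3, -0.6, -4.0]
opening: 0.0331
grasp_force: 35.2
t 6.65 q [-10.5   1.2  -9.7  79.2  -0.   11.2] pos [ 0.5159 -0.0957  0.0885] rot [-1.7999e+02 -2.0000e-02  1.5826e+02] F [ 0.29 -0.57 -4.01] open 0.0331393705423449
[-0.09454149 -0.14351377  0.08251055]
```

View pics/w4.png

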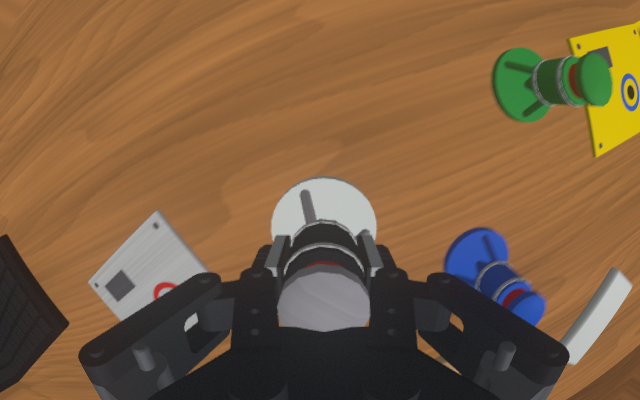

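The punch is held upright and centred, with the foot at about (324,225), and the wrist force matches its weight. The ring is partly hidden at (165,290), so I'll go just past it to see it in the clear.

```bash
python3 -m handwheel '[{"tx":-0.011,"ty":-0.0103,"tz":0,"ax":0,"ay":0,"az":0,"jaw":-1},{"tx":-0.018,"ty":-0.0167,"tz":0,"ax":0,"ay":0,"az":0,"jaw":-1},{"tx":-0.018,"ty":-0.0167,"tz":0,"ax":0,"ay":0,"az":0,"jaw":-1},{"tx":-0.018,"ty":-0.0167,"tz":0,"ax":0,"ay":0,"az":0,"jaw":-1},{"tx":-0.018,"ty":-0.0167,"tz":0,"ax":0,"ay":0,"az":0,"jaw":-1},{"tx":-0.018,"ty":-0.0167,"tz":0,"ax":0,"ay":0,"az":0,"jaw":-1},{"tx":-0.018,"ty":-0.0167,"tz":0,"ax":0,"ay":0,"az":0,"jaw":-1},{"tx":-0.018,"ty":-0.0167,"tz":0,"ax":0,"ay":0,"az":0,"jaw":-1},{"tx":-0.018,"ty":-0.0163,"tz":0,"ax":0,"ay":0,"az":0,"jaw":-1},{"tx":0,"ty":0,"tz":0,"ax":0,"ay":0,"az":0,"jaw":-1}]'
python3 - w5 <<'E'
from look import *
g=wproj([.5505,-.264,.006]);print(g)
red=cv2.inRange(hsv,(0,110,90),(6,255,255))|cv2.inRange(hsv,(172,110,90),(179,255,255))
b=blob(red,tuple(int(v) for v in g),50);p=wray(b[1][0],.006);print(b,p,totool(p))
ft=o['ee_pos'][2]-.0389+.008
m=cv2.inRange(hsv,(0,0,140),(179,60,255));m[235:]=0;m[:172]=0
f=blob(m,(324,228),58);q=wray(f[1][0],ft);print(f,totool(q))
E
```

```text
time: 7.95
ee_pos: [0.607, -0.2864, 0.0879]
tcp_rot: [-180.0, -0.0, 158.2]
wrist_force: [-0.6, 0.7, -4.3]
opening: 0.0334
grasp_force: 35.6
t 7.95 q [-25.3  21.3  13.5  82.3  -0.   -3.5] pos [ 0.607  -0.2864  0.0879] rot [-1.8000e+02 -3.0000e-02  1.5823e+02] F [-0.57  0.73 -4.31] open 0.03338487498553135
[321.84852306 123.06887594]
((324.2544860839844, 123.5008544921875), ((324.21002197265625, 123.55017852783203), (56.609230041503906, 57.341888427734375), 98.22772216796875), 2480.5) [ 0.55144884 -0.26256319  0.006     ] [0.06043258 0.00153978 0.08190963]
((321.1800537109375, 222.8984375), ((321.459228515625, 224.16940307617188), (107.24756622314453, 110.06678771972656), 38.656314849853516), 4201.0) [ 0.00318882 -0.0001926   0.03090163]
```

View pics/w5.png

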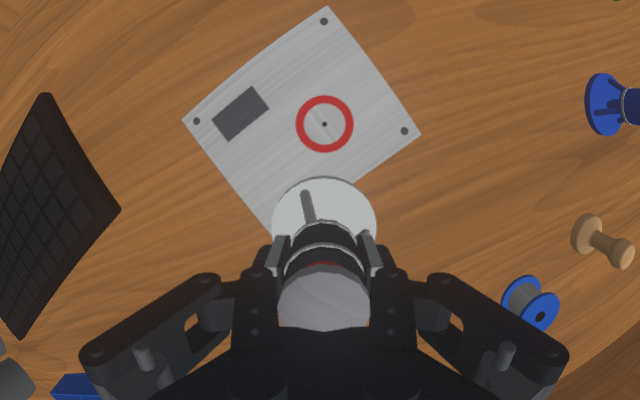

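The ring is clearly visible at (324,124) with its dot, in line with the foot at about (324,225). The shift needed is +60 mm along tool x, and then I'll go down.

```bash
python3 -m handwheel '[{"tx":0.006,"ty":0,"tz":0,"ax":0,"ay":0,"az":0,"jaw":-1},{"tx":0.012,"ty":0.0005,"tz":0,"ax":0,"ay":0,"az":0,"jaw":-1},{"tx":0.015,"ty":0,"tz":0,"ax":0,"ay":0,"az":0,"jaw":-1},{"tx":0.015,"ty":0,"tz":0,"ax":0,"ay":0,"az":0,"jaw":-1},{"tx":0.012,"ty":0,"tz":0.005,"ax":0,"ay":0,"az":0,"jaw":-1},{"tx":0,"ty":0,"tz":0.01,"ax":0,"ay":0,"az":0,"jaw":-1},{"tx":0,"ty":0,"tz":0.01,"ax":0,"ay":0,"az":0,"jaw":-1},{"tx":0,"ty":0,"tz":0.008,"ax":0,"ay":0,"az":0,"jaw":-1},{"tx":0,"ty":0,"tz":0.004,"ax":0,"ay":0,"az":0,"jaw":-1},{"tx":0,"ty":0,"tz":0.001,"ax":0,"ay":0,"az":0,"jaw":-1}]'
python3 - w6 <<'E'
from look import *
print(totool([.5514,-.2626,.006]))
E
```

```text
time: 9.25
ee_pos: [0.5511, -0.2621, 0.0503]
tcp_rot: [180.0, -0.0, 158.3]
wrist_force: [0.7, -0.3, -3.3]
opening: 0.0329
grasp_force: 35.6
t 9.25 q [-25.4  13.5  -0.3  76.2  -0.   -3.7] pos [ 0.5511 -0.2621  0.0503] rot [ 1.800e+02 -4.000e-02  1.583e+02] F [ 0.75 -0.29 -3.34] open 0.03290626799495965
[-0.00050131 -0.00039983  0.04428938]
```

```bash
python3 -m handwheel '[{"tx":0,"ty":0,"tz":0.0012,"ax":0,"ay":0,"az":0,"jaw":-1},{"tx":0,"ty":0,"tz":0.0012,"ax":0,"ay":0,"az":0,"jaw":-1},{"tx":0,"ty":0,"tz":0.0008,"ax":0,"ay":0,"az":0,"jaw":-1},{"tx":0,"ty":0,"tz":0.0004,"ax":0,"ay":0,"az":0,"jaw":-1},{"tx":0,"ty":0,"tz":0.0003,"ax":0,"ay":0,"az":0,"jaw":-1},{"tx":0,"ty":0,"tz":0.0003,"ax":0,"ay":0,"az":0,"jaw":-1},{"tx":0,"ty":0,"tz":0.0002,"ax":0,"ay":0,"az":0,"jaw":-1},{"tx":0,"ty":0,"tz":0.0002,"ax":0,"ay":0,"az":0,"jaw":-1},{"tx":0,"ty":0,"tz":0,"ax":0,"ay":0,"az":0,"jaw":-1},{"tx":0,"ty":0,"tz":0,"ax":0,"ay":0,"az":0,"jaw":-1}]'
```

```text
time: 10.55
ee_pos: [0.5511, -0.2621, 0.0462]
tcp_rot: [180.0, 0.0, 158.3]
wrist_force: [-0.2, 0.0, -4.1]
opening: 0.0332
grasp_force: 35.6
```

```bash
python3 -m handwheel '[{"tx":0,"ty":0,"tz":0.0003,"ax":0,"ay":0,"az":0,"jaw":-1},{"tx":0,"ty":0,"tz":0.0002,"ax":0,"ay":0,"az":0,"jaw":-1},{"tx":0,"ty":0,"tz":0.0002,"ax":0,"ay":0,"az":0,"jaw":-1},{"tx":0,"ty":0,"tz":0.0002,"ax":0,"ay":0,"az":0,"jaw":-1},{"tx":0,"ty":0,"tz":0.0002,"ax":0,"ay":0,"az":0,"jaw":-1},{"tx":0,"ty":0,"tz":0.0002,"ax":0,"ay":0,"az":0,"jaw":-1},{"tx":0,"ty":0,"tz":0,"ax":0,"ay":0,"az":0,"jaw":-1},{"tx":0,"ty":0,"tz":0,"ax":0,"ay":0,"az":0,"jaw":-1},{"tx":0,"ty":0,"tz":0,"ax":0,"ay":0,"az":0,"jaw":-1},{"tx":0,"ty":0,"tz":0,"ax":0,"ay":0,"az":0,"jaw":-1}]'
```

```text
time: 11.8
ee_pos: [0.5512, -0.2621, 0.045]
tcp_rot: [-180.0, 0.0, 158.3]
wrist_force: [-0.7, 0.4, -2.3]
opening: 0.0328
grasp_force: 35.8
```

```bash
python3 -m handwheel '[{"tx":0,"ty":0,"tz":0.0002,"ax":0,"ay":0,"az":0,"jaw":-1},{"tx":0,"ty":0,"tz":0.0002,"ax":0,"ay":0,"az":0,"jaw":-1},{"tx":0,"ty":0,"tz":0.0001,"ax":0,"ay":0,"az":0,"jaw":-1},{"tx":0,"ty":0,"tz":0,"ax":0,"ay":0,"az":0,"jaw":-1},{"tx":0,"ty":0,"tz":0,"ax":0,"ay":0,"az":0,"jaw":-1},{"tx":0,"ty":0,"tz":0,"ax":0,"ay":0,"az":0,"jaw":-1},{"tx":0,"ty":0,"tz":0,"ax":0,"ay":0,"az":0,"jaw":-1},{"tx":0,"ty":0,"tz":0,"ax":0,"ay":0,"az":0,"jaw":-1},{"tx":0,"ty":0,"tz":0,"ax":0,"ay":0,"az":0,"jaw":-1},{"tx":0,"ty":0,"tz":0,"ax":0,"ay":0,"az":0,"jaw":-1}]'
```

```text
time: 13.05
ee_pos: [0.5512, -0.2622, 0.045]
tcp_rot: [-180.0, 0.0, 158.3]
wrist_force: [-3.1, 0.9, 5.0]
opening: 0.033
grasp_force: 36.5
```

The foot is in contact with the panel. I'll release and rise.

```bash
python3 -m handwheel '[{"tx":0,"ty":0,"tz":0,"ax":0,"ay":0,"az":0,"jaw":-0.15},{"tx":0,"ty":0,"tz":0,"ax":0,"ay":0,"az":0,"jaw":0},{"tx":0,"ty":0,"tz":0,"ax":0,"ay":0,"az":0,"jaw":0.4},{"tx":0,"ty":0,"tz":0,"ax":0,"ay":0,"az":0,"jaw":0.8},{"tx":0,"ty":0,"tz":0,"ax":0,"ay":0,"az":0,"jaw":0.8},{"tx":0,"ty":0,"tz":-0.01,"ax":0,"ay":0,"az":0,"jaw":0.8},{"tx":0,"ty":0,"tz":-0.02,"ax":0,"ay":0,"az":0,"jaw":0.8},{"tx":0,"ty":0,"tz":-0.025,"ax":0,"ay":0,"az":0,"jaw":0.8},{"tx":0,"ty":0,"tz":-0.025,"ax":0,"ay":0,"az":0,"jaw":0.8},{"tx":0,"ty":0,"tz":-0.015,"ax":0,"ay":0,"az":0,"jaw":0.8}]'
python3 -m handwheel '[{"tx":0,"ty":0,"tz":0,"ax":0,"ay":0,"az":0,"jaw":0.3},{"tx":0,"ty":0,"tz":0,"ax":0,"ay":0,"az":0,"jaw":-0.5},{"tx":0,"ty":0,"tz":0,"ax":0,"ay":0,"az":0,"jaw":-1},{"tx":0,"ty":0,"tz":0,"ax":0,"ay":0,"az":0,"jaw":-1},{"tx":0,"ty":0,"tz":0,"ax":0,"ay":0,"az":0,"jaw":-1},{"tx":0,"ty":0,"tz":0,"ax":0,"ay":0,"az":0,"jaw":-1},{"tx":0,"ty":0,"tz":0,"ax":0,"ay":0,"az":0,"jaw":-1},{"tx":0,"ty":0,"tz":0,"ax":0,"ay":0,"az":0,"jaw":-1},{"tx":0,"ty":0,"tz":0,"ax":0,"ay":0,"az":0,"jaw":-1},{"tx":0,"ty":0,"tz":0,"ax":0,"ay":0,"az":0,"jaw":-1}]'
python3 - w7 <<'E'
from look import *
print(wproj([.5514,-.2626,.098]),wproj([.5514,-.2626,.014]))
c=optics.camera("scene");im=c["color"][:,:,::-1];u,v=map(int,proj(c,[.55,-.263,.05]));print(u,v)
h=cv2.resize(im[max(v-50,0):v+50,u-65:u+65],None,fx=4,fy=4,interpolation=cv2.INTER_CUBIC);
w=cv2.imread("pics/w7.png")[100:340,180:460]
h[0:1]=0;cv2.imwrite("pics/w7c.png",np.vstack([h[:300,:520],cv2.copyMakeBorder(w,0,0,0,240,0)]))
E
```

```text
time: 14.3
ee_pos: [0.5516, -0.2623, 0.1415]
tcp_rot: [-180.0, 0.1, 158.3]
wrist_force: [0.2, -0.0, -0.2]
opening: 0.077
grasp_force: 0.0
time: 15.55
ee_pos: [0.5511, -0.2621, 0.1394]
tcp_rot: [180.0, 0.0, 158.3]
wrist_force: [-0.7, -0.6, 0.4]
opening: -0.0002
grasp_force: 0.0
t 15.55 q [-25.4  12.4   8.2  85.8   0.   -3.7] pos [ 0.5511 -0.2621  0.1394] rot [180.    0.  158.3] F [-0.74 -0.56  0.37] open -0.0002065656830868392
[321.29118615 223.82527303] [321.9419643  191.32225677]
212 278
```

View pics/w7c.png

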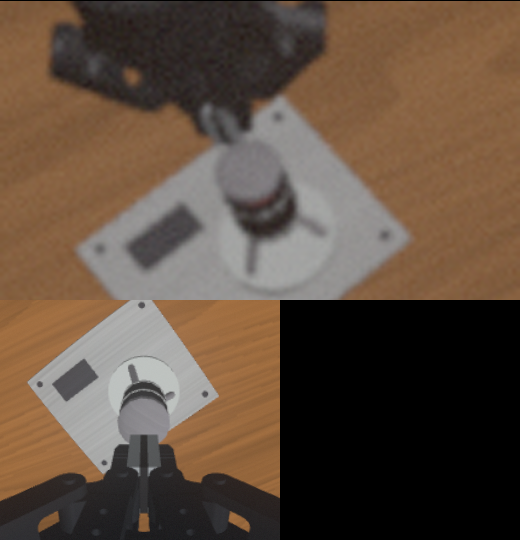

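The punch stands in the ring, cocked and with red showing, and its foot is at about (324,190) in the wrist image. The closed fingertips are over the cap, so I'll go down to just above it and then press slowly.

```bash
python3 -m handwheel '[{"tx":0,"ty":0,"tz":0.008,"ax":0,"ay":0,"az":0,"jaw":-1},{"tx":0,"ty":0,"tz":0.01,"ax":0,"ay":0,"az":0,"jaw":-1},{"tx":0,"ty":0,"tz":0.01,"ax":0,"ay":0,"az":0,"jaw":-1},{"tx":0,"ty":0,"tz":0.006,"ax":0,"ay":0,"az":0,"jaw":-1},{"tx":0,"ty":0,"tz":0.003,"ax":0,"ay":0,"az":0,"jaw":-1},{"tx":0,"ty":0,"tz":0.001,"ax":0,"ay":0,"az":0,"jaw":-1},{"tx":0,"ty":0,"tz":0,"ax":0,"ay":0,"az":0,"jaw":-1},{"tx":0,"ty":0,"tz":0,"ax":0,"ay":0,"az":0,"jaw":-1},{"tx":0,"ty":0,"tz":0,"ax":0,"ay":0,"az":0,"jaw":-1},{"tx":0,"ty":0,"tz":0,"ax":0,"ay":0,"az":0,"jaw":-1}]'
python3 -m handwheel '[{"tx":0,"ty":0,"tz":0.0006,"ax":0,"ay":0,"az":0,"jaw":-1},{"tx":0,"ty":0,"tz":0.0006,"ax":0,"ay":0,"az":0,"jaw":-1},{"tx":0,"ty":0,"tz":0.0006,"ax":0,"ay":0,"az":0,"jaw":-1},{"tx":0,"ty":0,"tz":0.0006,"ax":0,"ay":0,"az":0,"jaw":-1},{"tx":0,"ty":0,"tz":0.0006,"ax":0,"ay":0,"az":0,"jaw":-1},{"tx":0,"ty":0,"tz":0.0006,"ax":0,"ay":0,"az":0,"jaw":-1},{"tx":0,"ty":0,"tz":0.0006,"ax":0,"ay":0,"az":0,"jaw":-1},{"tx":0,"ty":0,"tz":0.0004,"ax":0,"ay":0,"az":0,"jaw":-1},{"tx":0,"ty":0,"tz":0,"ax":0,"ay":0,"az":0,"jaw":-1},{"tx":0,"ty":0,"tz":0,"ax":0,"ay":0,"az":0,"jaw":-1}]'
```

```text
time: 16.9
ee_pos: [0.5512, -0.2621, 0.1015]
tcp_rot: [180.0, 0.0, 158.3]
wrist_force: [-0.6, -0.3, -0.4]
opening: 0.0002
grasp_force: 0.0
time: 18.15
ee_pos: [0.5512, -0.2621, 0.0973]
tcp_rot: [-180.0, 0.0, 158.3]
wrist_force: [-1.7, 0.5, 5.6]
opening: 0.0003
grasp_force: 2.7
```

```bash
python3 -m handwheel '[{"tx":0,"ty":0,"tz":0.001,"ax":0,"ay":0,"az":0,"jaw":-1},{"tx":0,"ty":0,"tz":0.001,"ax":0,"ay":0,"az":0,"jaw":-1},{"tx":0,"ty":0,"tz":0.001,"ax":0,"ay":0,"az":0,"jaw":-1},{"tx":0,"ty":0,"tz":0.001,"ax":0,"ay":0,"az":0,"jaw":-1},{"tx":0,"ty":0,"tz":0.001,"ax":0,"ay":0,"az":0,"jaw":-1},{"tx":0,"ty":0,"tz":0.001,"ax":0,"ay":0,"az":0,"jaw":-1},{"tx":0,"ty":0,"tz":0.001,"ax":0,"ay":0,"az":0,"jaw":-1},{"tx":0,"ty":0,"tz":0.001,"ax":0,"ay":0,"az":0,"jaw":-1},{"tx":0,"ty":0,"tz":0,"ax":0,"ay":0,"az":0,"jaw":-1},{"tx":0,"ty":0,"tz":0,"ax":0,"ay":0,"az":0,"jaw":-1}]'
```

```text
time: 19.4
ee_pos: [0.5511, -0.2621, 0.0887]
tcp_rot: [-180.0, -0.0, 158.3]
wrist_force: [0.3, 0.4, -0.4]
opening: -0.0001
grasp_force: 0.0
```

The force dropped to zero at 9 mm of travel, so the punch has tripped. I'll rise and check.

```bash
python3 -m handwheel '[{"tx":0,"ty":0,"tz":-0.01,"ax":0,"ay":0,"az":0,"jaw":-1},{"tx":0,"ty":0,"tz":-0.02,"ax":0,"ay":0,"az":0,"jaw":-1},{"tx":0,"ty":0,"tz":-0.02,"ax":0,"ay":0,"az":0,"jaw":-1},{"tx":0,"ty":0,"tz":-0.02,"ax":0,"ay":0,"az":0,"jaw":-1},{"tx":0,"ty":0,"tz":-0.02,"ax":0,"ay":0,"az":0,"jaw":-1},{"tx":-0.015,"ty":0,"tz":-0.01,"ax":0,"ay":0,"az":0,"jaw":-1},{"tx":-0.015,"ty":0,"tz":0,"ax":0,"ay":0,"az":0,"jaw":-1},{"tx":-0.015,"ty":0,"tz":0,"ax":0,"ay":0,"az":0,"jaw":-1},{"tx":0,"ty":0,"tz":0,"ax":0,"ay":0,"az":0,"jaw":-1},{"tx":0,"ty":0,"tz":0,"ax":0,"ay":0,"az":0,"jaw":-1}]'
python3 - w8 <<'E'
from look import *
print(wproj([.5514,-.2626,.014]),wproj([.5514,-.2626,.086]))
u,v=map(int,wproj([.5514,-.2626,.05]))
im=cv2.imread("pics/w8.png")[max(v-70,0):v+70,u-90:u+90];cv2.imwrite("pics/w8c.png",cv2.resize(im,None,fx=4,fy=4,interpolation=cv2.INTER_CUBIC))
E
```

```text
time: 20.65
ee_pos: [0.5926, -0.2786, 0.1891]
tcp_rot: [-180.0, -0.0, 158.3]
wrist_force: [0.3, 0.7, -0.4]
opening: 0.0
grasp_force: 0.0
t 20.65 q [-25.2  19.2  22.1  92.8  -0.   -3.5] pos [ 0.5926 -0.2786  0.1891] rot [-180.    -0.   158.3] F [ 0.3   0.66 -0.4 ] open 2.661559964090698e-05
[322.12767433 136.9931458 ] [321.72328282 143.31502624]
```

View pics/w8c.png

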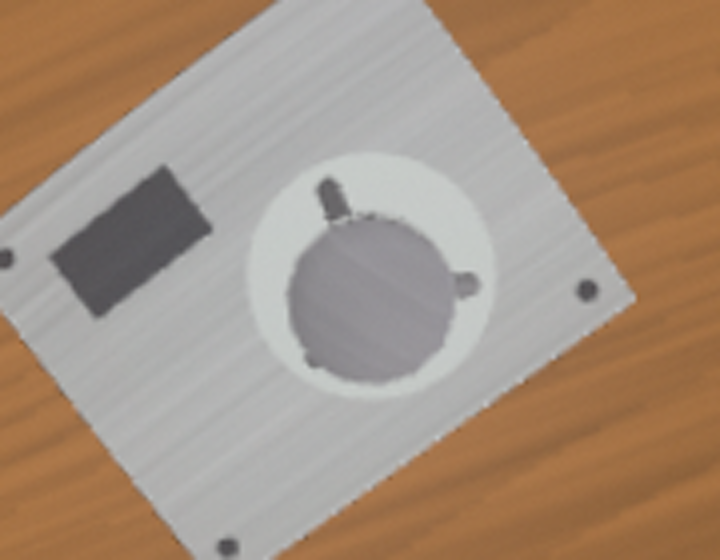

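The punch stands upright, with its foot about 1 mm off the predicted ring centre. I'll check in the scene camera that the red band is gone.

Run:
```python
from workcell import optics
from h import *
c=optics.camera("scene");im=c["color"][:,:,::-1];u,v=map(int,proj(c,[.55,-.263,.05]))
cv2.imwrite("pics/s9.png",cv2.resize(im[v-40:v+40,u-50:u+50],None,fx=6,fy=6,interpolation=cv2.INTER_CUBIC))
```

```text
(no output)
```

View pics/s9.png

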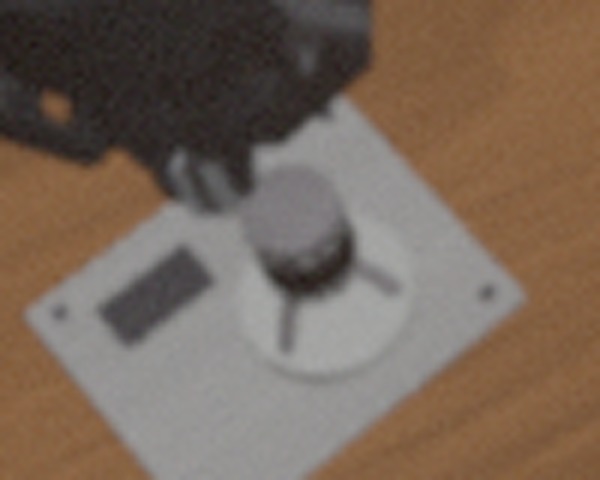

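The cap, at (295,215), sits directly on the barrel with no red showing, and the punch stands clear of the gripper.

```bash
python3 -c "
from workcell import workorder
print(workorder.job_done())"
```

```text
the job is handed in; nothing more can be done
None
```

The punch is standing upright in the red ring on the aluminium panel, about 1 mm off centre, with its cap tripped (no red showing) and the arm clear; I handed the job in at about 21 s.

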